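# Stand the slumped book up and close the row with the bookend

### The job

The red book at the end of the row has slumped over onto the wooden bookend: push its top back with the fingertips so that it stands upright again, leaving the bookend where it is until then. After that push the bookend along the rack until it holds the red book snugly against the row, square and upright. Only push: do not lift anything, keep the row standing in its place, leave the other things on the table alone, and finish clear.

Things in the scene. Friction and masses are not known exactly. Their poses are not given: they have to be found in the camera images.
- rack: Fixed plywood book rack: a base board 190 x 470 mm, 12 mm thick, with an upright end panel at its +y end. Origin on the table under the outer end of the standing row; +y runs along the row to the end panel (inner side at y = +102 mm); the board reaches to y = -310 mm; x runs across it, z up.
- red_book: Loose dark red hardback, 180 mm high (own z), 30 mm thick (y), 118 mm deep (x, spine at +x), 0.45 kg; origin at the centre of its underside. It leans 15 to 35 degrees, its top away from the row (to the rack's -y) on the bookend's top edge, standing on its -y bottom edge, 30 to 40 mm from the row's end. Within 8 degrees of upright it settles upright by itself.
- bookend: Loose solid beech block, 90 mm wide (x), 70 mm long along the row (y), 90 mm high, about 0.5 kg, with a dark face towards the books and a cork patch on top. It slides on the rack's base board. Origin at the centre of its underside; z up, its +y face is the one towards the books.
- teal_book: Loose teal hardback, the outermost of the standing row (next to the red book): 34 mm thick, 176 mm high, 120 mm deep; origin at the centre of its underside; z up along its height, y through its thickness, x along its depth (the spine is at +x). The red book's place is on its -y side.
- navy_book: Loose navy hardback, the middle one of the standing row: 28 mm thick, 185 mm high, 116 mm deep; origin at the centre of its underside; z up along its height, y through its thickness, x along its depth (the spine is at +x).
- olive_book: Loose olive-green hardback at the rack's end panel: 38 mm thick, 170 mm high, 122 mm deep; origin at the centre of its underside; z up along its height, y through its thickness, x along its depth (the spine is at +x).
- pencil_cup: Bystander: dark metal pencil cup, 72 mm across, 95 mm high; origin under its centre.
- tape_dispenser: Bystander: black tape dispenser, 130 x 55 mm, 75 mm high; origin under its centre.
- stamp: Bystander: hand stamp with a wooden knob, 55 x 30 mm, 82 mm high; origin under its centre.
- card_box: Bystander: grey open box of index cards, 150 x 110 mm, about 90 mm high; origin under its centre.
Mind the look-alikes: they are no part of the job. What is shaped like the red_book but orange or yellow is not meant.

How it is judged:
On the way:
1. the red book stands upright (within 7 degrees) while the bookend is still where it was (within 15 mm) (angle between red_book's own z axis and vertical below 0.12 rad and distance of bookend from where it was at the start of the episode below 0.015 m), for 0.2 s.
At the end, for the whole second after the job is handed in: Red book upright (3 deg), square to the rack (7 deg), within 5 mm of the teal book, within 30 mm crosswise; bookend flat, within 8 mm of the red book, square to it (7 deg), within 35 mm crosswise; row upright within 3.4 deg; red book and bookend at rest (angle between each of red_book, bookend's own z axis and vertical below 0.05 rad and angle between the y axis of red_book and the y axis of rack, either way round below 0.12 rad and y of red_book in the frame of teal_book between -0.037 and -0.027 m and x of red_book in the frame of teal_book between -0.03 and 0.03 m and angle between the y axis of bookend and the y axis of red_book, either way round below 0.12 rad and y of bookend in the frame of red_book between -0.058 and -0.042 m and x of bookend in the frame of red_book between -0.035 and 0.035 m and angle between each of teal_book, navy_book, olive_book's own z axis and vertical below 0.06 rad and linear speed of each of red_book, bookend below 0.02 m/s); the robot touches nothing.
It fails at once if the red book is lifted off the rack (height (world z) of red_book above 0.032 m).
It fails at once if the red book falls down flat (angle between red_book's own z axis and vertical above 0.95 rad).
It fails at once if the bookend is lifted or tipped over (height (world z) of bookend above 0.027 m or angle between bookend's own z axis and vertical above 0.35 rad).
It fails at once if a book of the standing row is shifted by over 25 mm or toppled (distance of any of teal_book, navy_book, olive_book from where it was at the start of the episode above 0.025 m or angle between any of teal_book, navy_book, olive_book's own z axis and vertical above 0.3 rad).
It fails at once if another thing on the table is moved by over 20 mm or tipped (distance of any of pencil_cup, tape_dispenser, stamp, card_box from where it was at the start of the episode above 0.02 m or angle between any of pencil_cup, tape_dispenser, stamp, card_box's own z axis and vertical above 0.3 rad).
It also fails if it takes over 48 s, if anything falls off the work surface, if the arm or the gripper's body presses on something with over 40 N, if the wrist force passes 120 N, or if a joint passes its speed limit or range.

### The arm

A 6-joint arm with a two-finger parallel gripper is mounted at the origin on the work surface. World frame = base frame: x ahead of the robot, y to its left, z up, the work surface at z = 0. Lengths are in m, angles in rad, forces in N, time in s.
With the tool pointing down it reaches from about 0.35 to 0.95 m from the base axis. Payload 17.4 kg.
Tool frame: the origin (TCP) lies between the finger pads; the fingertips stand 17 mm ahead of it and the grasp point (between the pads) lies 2 mm behind it; z points along the fingers, y is the line along which they close (so a half turn about z gives the same grasp; the last joint's range is limited). The gripper opens to 93 mm and grips with 3 to 60 N. Pads are 15 mm wide; open, the fingers measure 128 mm over their backs; the gripper's body (75 mm by 188 mm) begins 65 mm behind the grasp point.
Start: joints at [-1.321, 0.116, 1.442, -0, 1.584, -0.038], TCP at [0.192, -0.647, 0.202] pointing down, gripper open.
Joint ranges: [-2.83, 2.83], [-0.83, 2.19], [0.07, 2.5], [-1.14, 4.28], [0.01, 3], [-2.97, 2.97]. Speed limits (rad/s): [1.89, 1.89, 2.22, 3.14, 3.14, 3.14].

### API

Orientations are given as a unit quaternion [w, x, y, z].
In Python, from rig import * gives the robot as it stands.
- The arm moves only by the tool jog_arm, never from a script. Its arguments are lists of equal length, an entry for each row: "delta_pos": the shift along the tool's x, y, z as a fraction of full scale, a list of three; "turn": the turn about the tool's z as a fraction of full scale. A call has 1 to 20 rows; each row shifts and turns the commanded pose from where the row before left it, along the tool's axes as they then stand; what a row does not reach is not made up. Full scale, the value 1, is 200 mm for a shift and pi rad for a turn. A row lasts 1/8 s, in which the tool goes at most 62.5 mm and 10.7 degrees, less where a joint would pass 70% of its speed; a pose out of reach is approached as far as the arm can. A call with a number of a shift or a turn outside -1 to 1 is refused whole. A call with a gripper value outside its range is refused whole. "grip" is the closure, from -1 (fully open) to 1 (shut), so that 0 is half open, set as the call begins (left out, the last holds). The fingers move at their own pace and stop on an object; "force" is the grip in N (left out, the last holds). Time passes only in rows, so rows that do not move let the fingers close. It gives the time, the measured TCP pose, the force, the opening and the grip force at its end, in the units of the state.
- observe(): the state, without advancing time (a new reading comes with each control period).
- read_camera(name): name is "scene" or "top" or "wrist"; returns the picture (400x640x3 uint8, red, green, blue); there is no depth.
- camera_info(name): a dict with "K" (3x3 intrinsics, pixels), "R" (3x3) and "t" (3): a world point X has camera coordinates R X + t; the wrist camera has in their place "T_tool_cam" (4x4, takes a point from camera to tool coordinates, whose origin is the TCP and whose axes are the flange's). Camera axes: x right, y down, z forward; pixel columns grow to the right and rows downward; lengths in m; the calibration is good to about 2 mm. The wrist camera is an equidistant fisheye: a pixel r from the principal point sees the ray r / f radians off the axis. A picture is of the moment at which its call begins: read the wrist's pose just before it. camera_info takes no time and is no camera call.
- close_job(): hands the job in; it is judged then, once.
Trained networks look in the newest picture that a camera, given by its name, has taken for a name from the list of things; names that differ only in an ending like _2 or _b are one class to them, and where a whole thing is asked for, a point or a joint stands for the part that bears it (a point fixed in the world has none). Each returns a list of dicts, best first, with "score" (0 to 1); they miss things now and then, are a little off and sometimes report something else, mostly with a low value. They report only what shows in the picture. A call takes as long as a camera call. They do not tell look-alikes from the thing itself.
- find_in(thing, camera): "xyz" ([x, y, z] in m, in world coordinates, good to about 4 mm: the middle of the surface that is visible of it).
- masks_of(thing, camera): "pixels" (400x640 bool, what is visible of it).
- place_of(thing, camera): "xyz" ([x, y, z] in m, in world coordinates, good to about 4 mm: a listed point, or the origin of a listed thing).
The state is a dict: "time_s": time; "q": joint angles; "dq": joint speeds; "tau": joint torques, N m; "tool_pos": TCP position; "tool_rot": TCP orientation; "contact_force": force on the tool from outside, world axes, zero at the start; "ft_torque": the same for the moment, N m; "finger_gap": finger opening in m; "grasp_force": force on a finger pad.
Only numpy, scipy, OpenCV 4.12 (cv2) and the standard library are available. Lean on these libraries where they do the work, as an engineer would, in place of code of your own. Each camera call takes 0.05 s, during which the arm holds its last target. There are 200 camera calls.

## Working session

There is one attempt and no reset: what is moved stays moved. The work goes in short steps, Python scripts to look and compute and a tool call to move; the robot and the scene stay as the last step left them, time stands still between calls to the robot, and variables do not carry over. Pictures are saved under pics/ and viewed, at most 10 in all, crops included, and the job is handed in when it is done.

Besides the shell and the picture viewer there is one more tool, called after "Request:" as name([rows], argument=value, ...), one row to a line, values as JSON. jog_arm: Moves the arm, as the interface text tells. Shift numbers are shares of 200 mm and turn numbers shares of pi rad, none past 1 either way. Its arguments: {"type":"object","properties":{"delta_pos":{"type":"array"},"turn":{"type":"array"},"grip":{"type":"number"},"force":{"type":"number"}},"required":["delta_pos","turn"]}

```bash
mkdir -p pics
cat > h.py <<'E'
from rig import *
import numpy as np, cv2
def snap(c,f):
    im=read_camera(c); cv2.imwrite('pics/'+f,im[:,:,::-1].copy()); return im
E
python3 - <<'E'
from h import *
s=observe(); print(s['time_s'],s['tool_pos'],s['tool_rot'],s['finger_gap'])
a=snap('top','top0.png'); b=snap('scene','sc0.png')
cv2.imwrite('pics/both0.png',np.vstack([a,b])[:,:,::-1].copy()[:, :] if 0 else cv2.resize(np.vstack([a,b])[:,:,::-1].copy(),(480,600)))
for c in('top','scene'):
  i=camera_info(c);print(c,i['K'][0],i['K'][1],(-i['R'].T@i['t']))
  for n in ['rack','red_book','bookend','teal_book','navy_book','olive_book','pencil_cup','tape_dispenser','stamp','card_box']:
    print(n,[(np.round(d['xyz'],3).tolist(),round(d['score'],2)) for d in place_of(n,c)[:3]])
E
```

```text
0.0 [ 0.1915165  -0.64702103  0.20121732] [-5.67710269e-04  9.89665615e-01  1.43393319e-01 -6.43289040e-05] 0.09311113408632209
top [453.82454086   0.         323.15605067] [  0.         453.82454086 202.35255581] [ 0.29292429 -0.01819246  1.41932641]
rack [([0.597, 0.092, 0.004], 0.58)]
red_book [([0.597, 0.078, 0.018], 0.87), ([0.319, -0.173, 0.014], 0.82), ([0.293, -0.057, 0.016], 0.67)]
bookend [([0.595, -0.027, 0.014], 0.72)]
teal_book [([0.598, 0.114, 0.015], 0.83)]
navy_book [([0.603, 0.142, 0.012], 0.87)]
olive_book [([0.598, 0.181, 0.013], 0.75), ([0.605, 0.146, 0.013], 0.62)]
pencil_cup [([0.376, 0.428, 0.002], 0.58)]
tape_dispenser [([0.631, 0.401, -0.003], 0.6)]
stamp [([0.352, -0.435, -0.001], 0.54), ([0.376, 0.427, 0.001], 0.35)]
card_box [([0.671, -0.437, -0.001], 0.66)]
scene [448.67031213   0.         319.4050004 ] [  0.         448.67031213 199.23346579] [ 0.84253139 -0.09637251  1.19464739]
rack [([0.601, 0.097, 0.003], 0.67)]
red_book [([0.321, -0.166, 0.014], 0.96), ([0.294, -0.057, 0.015], 0.91), ([0.221, 0.298, 0.015], 0.63)]
bookend [([0.598, -0.022, 0.011], 0.89)]
teal_book [([0.597, 0.111, 0.009], 0.7), ([0.354, -0.429, -0.004], 0.5)]
navy_book [([0.604, 0.142, 0.012], 0.65)]
olive_book [([0.593, 0.172, 0.011], 0.79)]
pencil_cup [([0.381, 0.424, 0.001], 0.94)]
tape_dispenser [([0.628, 0.407, 0.001], 0.69)]
stamp [([0.351, -0.431, -0.004], 0.8)]
card_box [([0.676, -0.442, 0.001], 0.75)]
```

View pics/top0.png

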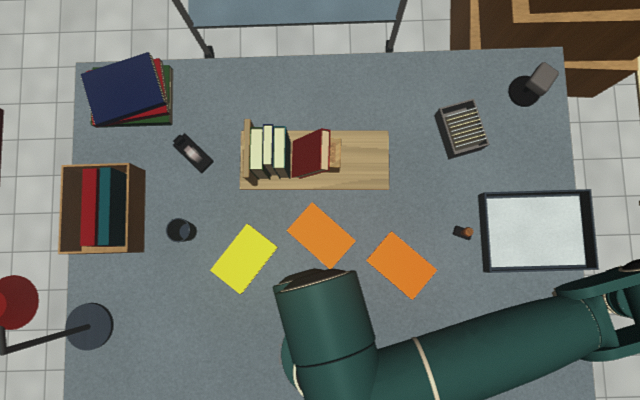

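View pics/sc0.png

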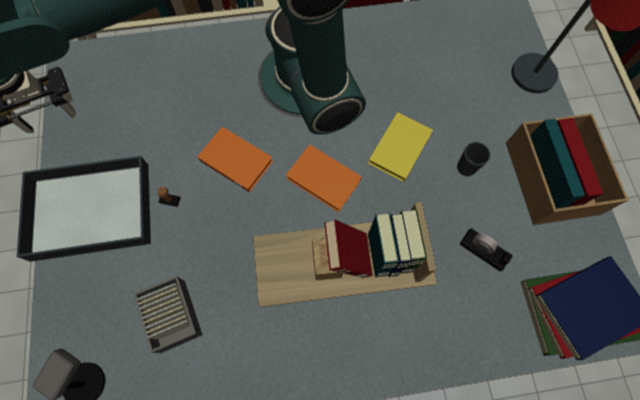

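Candidates for "red book" in the top view: leaning dark red book on the rack (312,152); orange covers lying at (321,236) and (401,265); yellow (244,259); red books in the box (88,207) and the stack (160,70). I choose (312,152), since it is dark red, leaning, and next to the bookend on the rack. Next I check it in a close crop and fit the rack's yaw.

Run:
```python
from h import *
im=cv2.imread('pics/sc0.png'); im2=cv2.imread('pics/top0.png')
a=cv2.resize(im[190:320,240:450],None,fx=3,fy=3,interpolation=3)[:, :630]
b=cv2.resize(im2[110:200,230:400],None,fx=3,fy=3,interpolation=3)
c=np.zeros((a.shape[0]+b.shape[0]-60,630,3),np.uint8); c[:a.shape[0]-60]=a[60:] if 0 else a[:a.shape[0]-60]; c[a.shape[0]-60:,:b.shape[1]]=b
cv2.imwrite('pics/crop0.png',c[:600])
def ray(c,uv,z):
    i=camera_info(c); R=np.array(i['R']);C=-R.T@i['t']
    d=R.T@np.linalg.inv(i['K'])@np.array([uv[0],uv[1],1.]); return C+d*(z-C[2])/d[2]
read_camera('top'); 
m=masks_of('rack','top')[0]['pixels'].astype(np.uint8)
P=[];cols=range(250,385,5)
for u in cols: 
    v=np.where(m[:,u])[0].max()+.5; P.append(ray('top',(u,v),0.012))
P=np.array(P); f=np.polyfit(P[:,1],P[:,0],1); r=np.abs(P[:,0]-np.polyval(f,P[:,1]))
k=r<np.median(r)*2.5+1e-4; f=np.polyfit(P[k,1],P[k,0],1); print('front edge dx/dy',f,'yaw deg',-np.degrees(np.arctan(f[0])))
for v in(140,150,170,180):
    u=np.where(m[v])[0]; print(v,ray('top',(u.max()+.5,v),.012),ray('top',(u.min()-.5,v),.012))
for n in('red_book','bookend'):
  for c in('top','scene'):
    if c=='scene': read_camera(c)
    for d in masks_of(n,c)[:3]:
      q=np.argwhere(d['pixels']); print(n,c,round(d['score'],2),q.min(0),q.max(0),q.mean(0).round())
```

```text
Traceback (most recent call last):
IndexError: list index out of range
```

View pics/crop0.png

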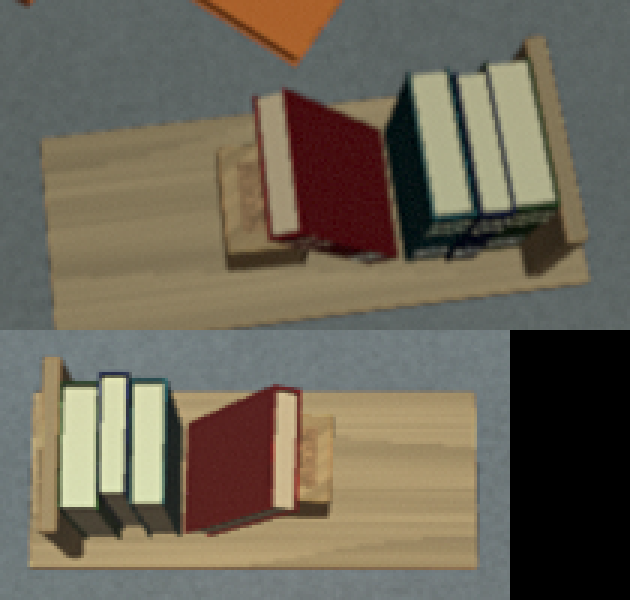

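The crop confirms it: dark red book leaning on the cork-topped bookend, next to the teal book. I'll take the corners from the crop.

```bash
cat >> h.py <<'E'
def ray(c,uv,z):
    i=camera_info(c); R=np.array(i['R']);C=-R.T@np.array(i['t'])
    d=R.T@np.linalg.inv(i['K'])@np.array([uv[0],uv[1],1.]); return C+d*(z-C[2])/d[2]
E
python3 - <<'E'
from h import *
T=lambda x,y,z:ray('top',(x/3+230-.33,(y-330)/3+110-.33),z).round(4)
S=lambda x,y,z:ray('scene',(x/3+240-.33,y/3+190-.33),z).round(4)
print('board T',T(476,393,.012),T(476,568,.012),T(30,568,.012))
print('board S',S(41,139,.012),S(588,283,.012))
print('bookend T back',T(335,418,.102),T(331,502,.102),'S back',S(218,147,.102),S(228,253,.102))
print('teal top outer T',T(165,380,.188),T(165,504,.188), 'S',S(413,74,.188),S(435,216,.188))
for z in(.165,.175,.185): print(z,'red outer top T',T(300,388,z),T(298,512,z),'S',S(254,97,z),S(272,240,z))
print('red inner bottom? T',T(187,531,.012+.01),S(396,258,.022))
E
```

```text
board T [ 0.6806 -0.2176  0.012 ] [ 0.4937 -0.2094  0.012 ] [0.5074 0.2565 0.012 ]
board S [ 0.4961 -0.2109  0.012 ] [0.7001 0.2485 0.012 ]
bookend T back [ 0.6348 -0.0645  0.102 ] [ 0.5505 -0.0579  0.102 ] S back [ 0.5522 -0.0568  0.102 ] [ 0.6415 -0.0622  0.102 ]
teal top outer T [0.6535 0.0953 0.188 ] [0.5364 0.0973 0.188 ] S [0.5402 0.1008 0.188 ] [0.6539 0.0946 0.188 ]
0.165 red outer top T [ 0.6485 -0.0302  0.165 ] [ 0.5296 -0.0248  0.165 ] S [ 0.5326 -0.0244  0.165 ] [ 0.6484 -0.0292  0.165 ]
0.175 red outer top T [ 0.6457 -0.0301  0.175 ] [ 0.5277 -0.0248  0.175 ] S [ 0.5357 -0.0251  0.175 ] [ 0.6503 -0.0298  0.175 ]
0.185 red outer top T [ 0.6428 -0.03    0.185 ] [ 0.5258 -0.0247  0.185 ] S [ 0.5387 -0.0258  0.185 ] [ 0.6522 -0.0305  0.185 ]
red inner bottom? T [0.54   0.0905 0.022 ] [0.6539 0.0846 0.022 ]
```

Rack yaw is about -2° and the red book leans about 30°, with its top edge at y≈-0.027, z≈0.168. The bookend's back face is at y≈-0.060. I start moving: raise the tool and turn so that the finger line runs across the rack.

Request:
jog_arm([
  [0,0,-0.0375],
  [0,0,-0.0375],
  [0,0,-0.0375],
  [0,0,-0.0375],
  [0,0,-0.0375],
  [0,0,-0.0375],
  [0,0,-0.0375],
  [0,0,-0.0375],
  [0,0,0],
], turn=[-0.05,-0.05,-0.05,-0.05,-0.05,-0.05,-0.05,-0.047,0], grip=0)

```text
time_s: 2.33
tool_pos: [0.1916, -0.6474, 0.2625]
tool_rot: [0.0, 0.72, 0.694, -0.0]
contact_force: [0.3, -0.6, -0.1]
finger_gap: 0.0465
grasp_force: 0.0
```

Request:
jog_arm([
  [0.2,0.136,0],
  [0.2,0.136,0],
  [0.2,0.136,0],
  [0.2,0.136,0],
  [0.2,0.136,0],
  [0.2,0.136,0],
  [0.2,0.136,0],
  [0.2,0.136,0],
  [0.2,0.136,0],
  [0.2,0.136,0],
  [0.2,0.136,0],
  [0.2,0.136,0],
  [0.2,0.136,0],
  [0.2,0.136,0],
  [0,0,0],
  [0,0,0],
], turn=[0,0,0,0,0,0,0,0,0,0,0,0,0,0,0,0])

```text
time_s: 4.32
tool_pos: [0.5919, -0.1014, 0.2616]
tool_rot: [-0.0, 0.72, 0.694, -0.0]
contact_force: [0.2, -0.5, 0.6]
finger_gap: 0.0465
grasp_force: 0.0
```

Request:
jog_arm([
  [0,0,0.15],
  [0,0,0.15],
  [0,0,0.15],
  [0,0,0.123],
  [0.1,0,0],
  [0.1,0,0],
  [0.05,0,0],
  [0,0,0],
  [0,0,0],
], turn=[0,0,0,0,0,0,0,0,0])

```text
time_s: 5.45
tool_pos: [0.5941, -0.0514, 0.1477]
tool_rot: [0.0, 0.72, 0.694, 0.0]
contact_force: [-0.7, 0.7, -0.1]
finger_gap: 0.0465
grasp_force: 0.0
```

Run:
```python
from h import *
a=snap('scene','sc1.png'); b=snap('wrist','w1.png')
cv2.imwrite('pics/v1.png',np.vstack([cv2.resize(a[170:320,220:470],(500,300)),cv2.resize(b,(480,300))if 0 else cv2.copyMakeBorder(cv2.resize(b,(480,300)),0,0,0,20,0)])[:,:,::-1])
```

```text
(no output)
```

View pics/v1.png

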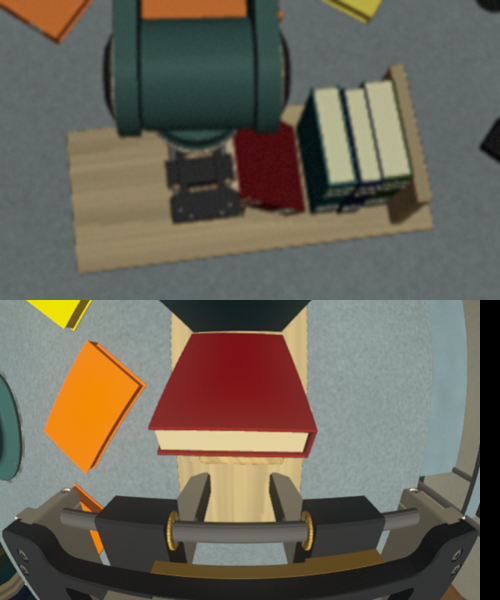

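The fingers are centred on the book's top edge (wrist view, about (240,440)), with only cork and board beneath. I push slowly.

Request:
jog_arm([
  [0.025,0,0],
  [0.025,0,0],
  [0.025,0,0],
  [0.025,0,0],
  [0.025,0,0],
  [0.025,0,0],
  [0.025,0,0],
  [0.025,0,0],
  [0.025,0,0],
  [0.025,0,0],
  [0.025,0,0],
  [0.025,0,0],
], turn=[0,0,0,0,0,0,0,0,0,0,0,0])

```text
time_s: 7.05
tool_pos: [0.5961, 0.009, 0.1473]
tool_rot: [-0.0, 0.72, 0.694, -0.0]
contact_force: [0.0, 0.4, 0.3]
finger_gap: 0.0466
grasp_force: 0.1
```

Request:
jog_arm([
  [0.025,0,0],
  [0.025,0,0],
  [0.025,0,0],
  [0.025,0,0],
  [0.02,0,0],
  [0.02,0,0],
  [0,0,0],
  [0,0,0],
], turn=[0,0,0,0,0,0,0,0])

```text
time_s: 8.05
tool_pos: [0.5971, 0.0366, 0.1473]
tool_rot: [-0.0, 0.72, 0.694, -0.0]
contact_force: [0.3, -0.2, 0.6]
finger_gap: 0.0465
grasp_force: 0.0
```

Run:
```python
from h import *
print(observe()['tool_pos'])
a=snap('scene','sc2.png'); b=snap('wrist','w2.png')
cv2.imwrite('pics/v2.png',np.vstack([cv2.resize(a[170:320,220:470],(500,300)),cv2.copyMakeBorder(cv2.resize(b,(480,300)),0,0,0,20,0)])[:,:,::-1])
```

```text
[0.59709219 0.03662711 0.14733593]
```

View pics/v2.png

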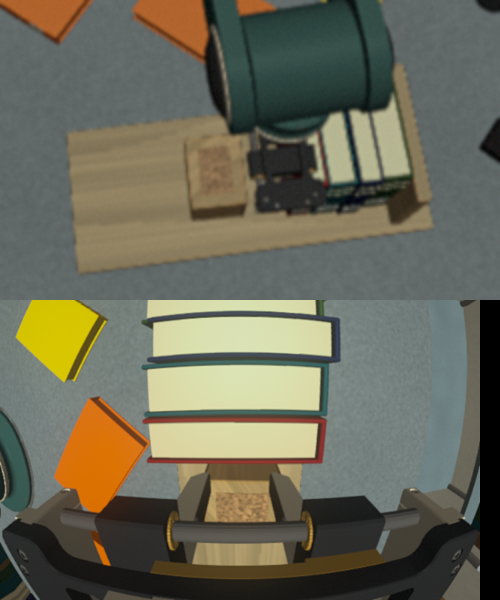

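The red book now stands upright beside the teal one (wrist view, (235,440)), and the bookend has not moved. I back off over the bookend and drop behind it.

Request:
jog_arm([
  [-0.1,0,0],
  [-0.2,0,0],
  [-0.2,0.015,0],
  [-0.185,0,0],
  [0,0,0],
  [0,0,0.15],
  [0,0,0.15],
  [0,0,0.135],
  [0,0,0],
  [0.07,0,0],
  [0,0,0],
], turn=[0,0,0,0,0,0,0,0,0,0,0])

```text
time_s: 9.52
tool_pos: [0.5964, -0.0853, 0.0619]
tool_rot: [0.001, 0.719, 0.695, 0.001]
contact_force: [0.2, -0.4, 0.5]
finger_gap: 0.0463
grasp_force: 0.0
```

Run:
```python
from h import *
s=observe();print(s['tool_pos'],s['contact_force'])
a=snap('top','t3.png'); b=snap('wrist','w3.png')
cv2.imwrite('pics/v3.png',np.vstack([cv2.resize(a[100:210,220:400],(500,300)),cv2.copyMakeBorder(cv2.resize(b,(480,300)),0,0,0,20,0)])[:,:,::-1])
for n in('bookend','red_book','teal_book'):
  print(n,[np.round(d['xyz'],3).tolist() for d in place_of(n,'top')[:3]])
```

```text
[ 0.59637273 -0.08534561  0.06186377] [ 0.24224377 -0.35037029  0.49422396]
bookend [[0.593, -0.025, 0.008]]
red_book [[0.593, 0.081, 0.01], [0.318, -0.173, 0.015], [0.224, 0.302, 0.013]]
teal_book [[0.598, 0.109, 0.012]]
```

View pics/v3.png

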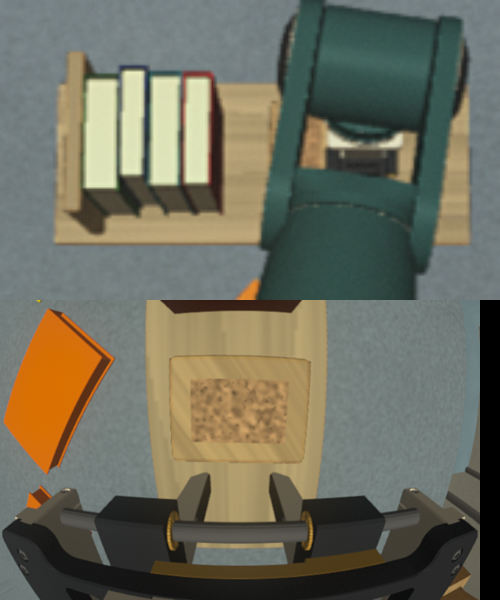

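The fingers are straddled centrally behind the bookend (back edge at about row 460 in the wrist view), which sits square. I push along the rack.

Request:
jog_arm([
  [0.025,0,0],
  [0.025,0,0],
  [0.025,0,0],
  [0.025,0,0],
  [0.025,0,0],
  [0.025,0,0],
  [0.025,0,0],
  [0.025,0,0],
  [0.025,0,0],
  [0.025,0,0],
  [0.025,0,0],
  [0.025,0,0],
  [0.01,0,0],
  [0,0,0],
], turn=[0,0,0,0,0,0,0,0,0,0,0,0,0,0])

```text
time_s: 11.52
tool_pos: [0.5983, -0.0248, 0.0609]
tool_rot: [0.001, 0.72, 0.694, -0.0]
contact_force: [1.0, -6.2, 2.5]
finger_gap: 0.0463
grasp_force: 3.1
```

Request:
jog_arm([
  [0.01,0,0],
  [0.01,0,0],
  [0.01,0,0],
  [0,0,0],
], turn=[0,0,0,0])

```text
time_s: 12.02
tool_pos: [0.5985, -0.0189, 0.0609]
tool_rot: [0.001, 0.72, 0.694, -0.0]
contact_force: [0.5, -6.6, 3.3]
finger_gap: 0.0466
grasp_force: 3.4
```

Run:
```python
from h import *
s=observe();print(s['tool_pos'],s['contact_force'])
b=snap('wrist','w4.png'); cv2.imwrite('pics/v4.png',b[:,:,::-1])
```

```text
[ 0.59846447 -0.0188746   0.06094519] [ 0.49526541 -6.60215324  3.28826091]
```

View pics/v4.png

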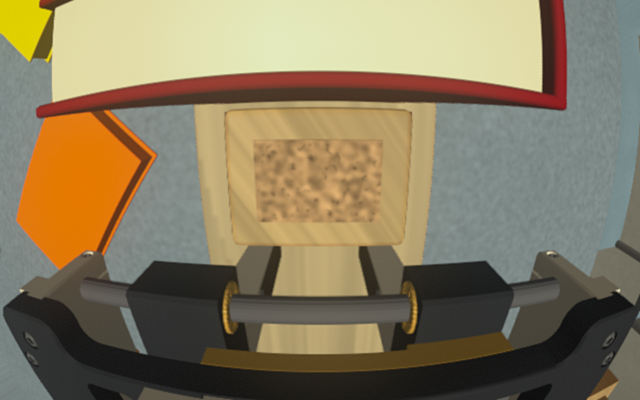

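The bookend is square and nearly at the red book (front edge at row 107, book face just above). I go on in small steps and watch the force.

Request:
jog_arm([
  [0.01,0,0],
  [0.01,0,0],
  [0,0,0],
], turn=[0,0,0])

```text
time_s: 12.45
tool_pos: [0.5985, -0.0149, 0.0608]
tool_rot: [0.001, 0.72, 0.694, -0.0]
contact_force: [1.2, -6.4, 2.6]
finger_gap: 0.0465
grasp_force: 3.3
```

Request:
jog_arm([
  [0.01,0,0],
  [0.01,0,0],
  [0,0,0],
], turn=[0,0,0])

```text
time_s: 12.82
tool_pos: [0.5986, -0.013, 0.0608]
tool_rot: [0.002, 0.72, 0.694, -0.002]
contact_force: [0.2, -23.0, 3.4]
finger_gap: 0.0468
grasp_force: 11.4
```

The force jumped to 23 N, so it is snug. I back off and look.

Request:
jog_arm([
  [-0.02,0,0],
  [-0.1,0,0],
  [-0.2,0,0],
  [-0.2,0,0],
  [-0.2,0,-0.2],
  [-0.2,0,-0.2],
  [0,0,-0.2],
  [0,0,-0.2],
  [-0.1,0,-0.1],
  [0,0,0],
  [0,0,0],
], turn=[0,0,0,0,0,0,0,0,0,0,0])

```text
time_s: 14.2
tool_pos: [0.5907, -0.2143, 0.2391]
tool_rot: [-0.001, 0.72, 0.694, -0.0]
contact_force: [0.2, 0.0, -0.5]
finger_gap: 0.0464
grasp_force: 0.0
```

Run:
```python
from h import *
s=observe();print(s['tool_pos'],s['contact_force'])
a=snap('top','t5.png'); b=snap('scene','s5.png')
cv2.imwrite('pics/v5.png',np.vstack([cv2.resize(a[110:200,230:400],(567,300),interpolation=3),cv2.copyMakeBorder(cv2.resize(b[190:300,240:440],(546,300),interpolation=3),0,0,0,21,0)])[:,:,::-1])
for n in('bookend','red_book','teal_book'):
  for c in('top','scene'): print(n,[np.round(d['xyz'],3).tolist() for d in place_of(n,c)[:3]])
```

```text
[ 0.59072809 -0.21430093  0.23909911] [ 0.22231231  0.01480063 -0.46332258]
bookend [[0.6, 0.028, 0.012]]
bookend [[0.6, 0.033, 0.008]]
red_book [[0.594, 0.082, 0.014], [0.293, -0.061, 0.018], [0.225, 0.301, 0.015]]
red_book [[0.224, 0.302, 0.019], [0.597, 0.084, 0.006], [0.295, -0.06, 0.019]]
teal_book [[0.595, 0.113, 0.014]]
teal_book [[0.594, 0.113, 0.01]]
```

View pics/v5.png

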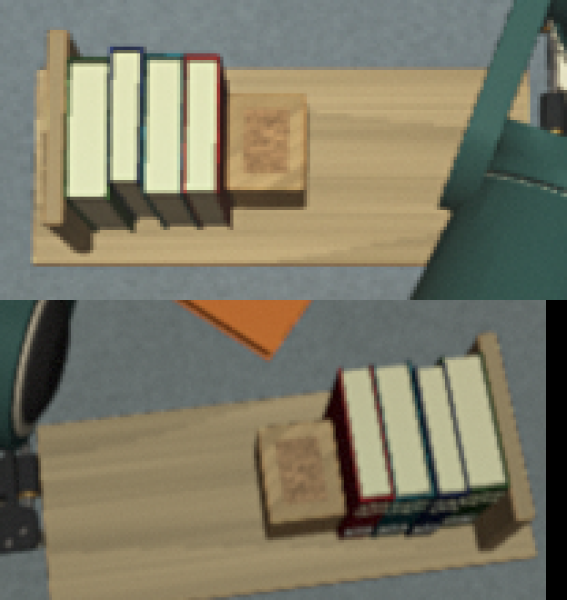

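Red book (top view, (202,120)) stands square against the teal one, and the bookend (267,145) sits flush against it. The measured offsets are about 30 mm and 52 mm, as they should be, and the arm is clear.

```bash
python3 -c "
from rig import *
print(close_job())"
```

```text
the job is handed in; nothing more can be done
None
```

I pushed the red book upright, slid the bookend along the rack until it held the book snug and square against the row, and handed the job in at about 14 s with the arm clear; the judge returned no verdict.

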